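# Set a carburettor for a cold start: choke to full, then prime

### The job

Set the carburettor on the service stand for a cold start: push the orange choke lever from off, through its half-choke click, all the way round to the full-choke stop so that it stays there, then press the red primer button fully in and let it come back out. Push the lever's knob gently from one side only, never pinching it or forcing it against the stop. Leave the black throttle lever, the washer kit, the tub and the screwdriver where they are, and finish with the hand clear.

Things in the scene. Friction and masses are not known exactly. Their poses are not given: they have to be found in the camera images.
- stand: Carburettor on a service stand bolted to the bench. Navy base plate 150 (x) x 170 (y) x 12 mm; aluminium top deck at height 116 mm. Origin at the centre of the plate's underside, z up; turned by up to 0.5 rad either way from the world's axes. Seen from above, the choke lever points to the stand's -x side, the throttle lever to its +x side.
- choke_angle (a joint): Choke lever angle, rad, about its vertical shaft; grows anticlockwise seen from above: 0 off, 0.525 half choke (first detent, play 0.08 either way), 1.05 full choke (second, hard stop). A spring pin holds it in each place: let go short of about 0.82 it falls back to half, above about 0.92 it snaps on to full. A push of about 5 N at the knob takes it out of off and out of half.
- choke_knob (a point): Centre of the orange choke knob, an upright cylinder of 16 mm diameter and 30 mm height at the end of the steel choke arm, 65 mm from the shaft's axis. Knob from height 123 to 153 mm; the arm under it, 12 mm wide and 5 mm thick, has its top at 123 mm. Nothing else stands above 130 mm within 60 mm of the knob's path.
- choke: The choke lever: steel arm with the orange knob, on a vertical shaft. Origin on the shaft's axis at height 116 mm; turns with the lever. From the axis the knob lies in the direction (pi - 0.525 + joint choke_angle) rad, anticlockwise from the stand's x axis: from off to full the knob travels to the stand's -y side, 65 mm in a straight line.
- throttle_knob (a point): Centre of the black throttle knob, diameter 16 mm, height 22 mm, top at height 145 mm, on a 60 mm arm on the stand's far (+x) side. It stands anywhere in its travel and must stay as it is.
- primer (a joint): Travel of the primer button, m: 0 = out, 0.008 = fully in. A spring returns it; fully in takes 6 N.
- primer_top (a point): Centre of the top face of the red primer button, diameter 36 mm; pressed straight down. It sits in a low black housing on an aluminium block 56 mm square on a navy base plate 90 x 80 mm, bolted to the bench to the left or the right of the stand.
- kit: Loose clear-plastic assortment box of copper and white sealing washers, 100 x 210 x 45 mm, beyond the stand. Origin at the centre of its underside.
- tub: Loose white tub with copper washers, 68 mm across, 45 mm high, on the opposite side of the stand from the primer. Origin at the centre of its underside.
- screwdriver: Loose screwdriver with a blue handle, lying on the bench beyond and to the left of the stand, roughly along the world's y. Its x axis runs along it, handle to -x.
Not all that is in view belongs to the job. Leave any brown look-alike of the stand alone.

How it is judged (in metres and radians):
On the way, in this order (a step that is already met when the one before it is completed fails the run):
1. the choke lever is at the full-choke stop (value of joint choke_angle above 0.99 rad), for 0.2 s.
2. then the primer button is pressed fully in (value of joint primer above 0.0065 m), for 0.05 s.
At the end, for the whole second after the job is handed in: The choke lever rests at full choke (within 0.06 rad of the second stop), the primer button is out again (within 1.5 mm), the throttle knob is within 12 mm and the kit, tub and screwdriver are within 25 mm of where they started (value of joint choke_angle above 0.99 rad and value of joint primer below 0.0015 m and distance of throttle_knob from where it was at the start of the episode below 0.012 m and distance of each of kit, tub, screwdriver from where it was at the start of the episode below 0.025 m); the robot touches nothing.
It fails at once if the choke lever is pinched or forced (over 35 N from the fingers) (contact force between the fingers and choke above 35 N).
It fails at once if the throttle lever is moved (distance of throttle_knob from where it was at the start of the episode above 0.012 m).
It fails at once if the washer kit, tub or screwdriver is shifted, lifted or carried (distance of any of kit, tub, screwdriver from where it was at the start of the episode above 0.025 m).
It also fails if it takes over 38 s, if anything falls off the work surface, if the arm or the gripper's body presses on something with over 40 N, if the wrist force passes 120 N, or if a joint passes its speed limit or range.

### The arm

A 6-joint arm with a two-finger parallel gripper is mounted at the origin on the work surface. World frame = base frame: x ahead of the robot, y to its left, z up, the work surface at z = 0. Lengths are in m, angles in degrees, forces in N, time in s.
With the tool pointing down it reaches from about 0.35 to 0.875 m from the base axis. Payload 4.2 kg.
Tool frame: the origin (TCP) lies at the very end of the fingers, on their centre line; the grasp point (between the pads) lies 19 mm behind it (tcp_to_grasp is the z of the grasp point in the tool frame, in m); z points along the fingers, y is the direction in which the jaws open and shut (so a half turn about z gives the same grasp; the last joint's range is limited). The gripper opens to 87 mm and grips with 3 to 60 N. Pads are 19 mm wide; open, the fingers measure 117 mm over their backs; the gripper's body (75 mm by 190 mm) begins 51 mm behind the grasp point.
Start: joints at [-50.902, 22.042, 0.453, 0, -68.411, -14.817], TCP at [0.257, -0.57, 0.223] pointing down, gripper open.
Joint ranges: [-179.83, 179.83], [-69.29, 118.12], [-61.27, 80.66], [-181.25, 117.63], [-171.15, -9.14], [-177.46, 177.46]. Speed limits (degrees/s): [159.86, 159.86, 180, 180, 180, 180].

### API

Orientations are given as a 3x3 rotation matrix whose columns are the frame's x, y, z axes.
In Python, from station import sense, capture, camera_params, finish_job, tcp_to_grasp gives the robot as it stands.
- The arm moves only by the shell command python3 -m inch 'ROWS'. ROWS is JSON, a list of rows, each an object of numbers: "jaw": the closure in counts, from 0 (fully open) to 255 (shut); "x", "y", "z": the shift along the world's x, y, z normalised to -1 to 1, where 1 is 0.06 m; "ax", "ay", "az": the turn, a rotation vector about the world's x, y, z normalised to -1 to 1, where 1 is 10 degrees. A call has 1 to 12 rows; each row shifts and turns the pose as measured when the row begins; what a row does not reach is not made up. A row lasts 1/8 s, in which the tool goes at most 62.5 mm and 10.7 degrees, less where a joint would pass 70% of its speed; a pose out of reach is approached as far as the arm can. A call with a number of a shift or a turn outside -1 to 1 is refused whole. A call with a gripper value outside its range is refused whole. The fingers move at their own pace and stop on an object; the grip force is fixed at half the most. Time passes only in rows, so rows that do not move let the fingers close. It gives the time, the measured TCP pose, the force and the opening at its end, in the units of the state.
- sense(): the state, without advancing time (a new reading comes with each control period).
- capture(name): name is "scene" or "side" or "wrist"; returns the picture (384x512x3 uint8, red, green, blue); there is no depth.
- camera_params(name): a dict with "vfov" (degrees; the focal length in pixels is half the picture's height over the tangent of half this angle, whatever the lens; pixels are square), "cx", "cy" (the principal point, pixels), "D" ([k1, k2, p1, p2, k3] as OpenCV has them; the pictures are not rectified), "R" (3x3) and "t" (3): a world point X has camera coordinates R X + t. Camera axes: x right, y down, z forward; pixel columns grow to the right and rows downward; lengths in m; the calibration is good to about 2 mm. A picture is of the moment at which its call begins: read the wrist's pose just before it. camera_params takes no time and is no camera call; for the wrist camera it gives the pose at the moment of the call.
- finish_job(): hands the job in, once; it reports no verdict.
The state is a dict: "time_s": time; "joints": joint angles; "joint_velocities": joint speeds; "effort": joint torques, N m; "tcp_pos": TCP position; "ee_rot": TCP orientation; "wrist_force": force on the tool from outside, world axes, zero at the start; "moment": the same for the moment, N m; "gripper_width": opening from 0.0 (shut) to 1.0 (fully open).
Only numpy, scipy, OpenCV 4.12 (cv2) and the standard library are available. Lean on these libraries where they do the work, as an engineer would, in place of code of your own. Each camera call takes 0.05 s, during which the arm holds its last target.

## Working session

There is one attempt and no reset: what is moved stays moved. The work goes in short steps, Python scripts to look and compute and a shell command to move; the robot and the scene stay as the last step left them, time stands still between calls to the robot, and variables do not carry over. Pictures are saved under pics/ and viewed, and the job is handed in when it is done.

```bash
mkdir -p pics; ls; python3 - <<'E'
from station import sense,capture,camera_params
import cv2
s=sense();print({k:s[k] for k in('time_s','tcp_pos','ee_rot','wrist_force','gripper_width')})
for n in('scene','side','wrist'):
    p=camera_params(n);im=capture(n);cv2.imwrite(f'pics/{n}0.png',im[:,:,::-1])
    print(n,p)
E
```

```text
pics
{'time_s': 0.0, 'tcp_pos': array([ 0.25678435, -0.56915063,  0.22147695]), 'ee_rot': array([[-9.11610456e-01, -4.11054102e-01, -9.49861508e-04],
       [-4.11055193e-01,  9.11608413e-01,  1.93146372e-03],
       [ 7.19656584e-05,  2.15118803e-03, -9.99997684e-01]]), 'wrist_force': array([ 0.13734836, -0.0598837 ,  0.45802851]), 'gripper_width': 1.0009859050143781}
scene {'vfov': 47.110160588159665, 'cx': 253.12579635032236, 'cy': 190.56800694360246, 'D': array([-0.10942381,  0.        ,  0.        ,  0.        ,  0.        ]), 'R': array([[-0.70431617,  0.70970886,  0.01587693],
       [ 0.54393567,  0.55390389, -0.63033678],
       [-0.45614989, -0.43532036, -0.77615943]]), 't': array([ 0.35210116, -0.22939102,  1.5749239 ])}
side {'vfov': 55.95675405399049, 'cx': 252.0648715284093, 'cy': 193.02234128666217, 'D': array([-0.02925171,  0.        ,  0.        ,  0.        ,  0.        ]), 'R': array([[-0.92386761, -0.38238325,  0.01586465],
       [-0.2537005 ,  0.58087052, -0.77345038],
       [ 0.28653916, -0.71859063, -0.63365828]]), 't': array([0.47432811, 0.22901626, 0.84402331])}
wrist {'vfov': 70.99654233392701, 'cx': 256.5908549444055, 'cy': 188.6611507538926, 'D': array([-0.03389266,  0.        ,  0.        ,  0.        ,  0.        ]), 'R': array([[-0.41181044,  0.91126629,  0.00242979],
       [ 0.87882464,  0.39644174,  0.26552063],
       [ 0.24099672,  0.11147953, -0.96410212]]), 't': array([ 0.62394657, -0.03177344,  0.38976149])}
```

View pics/scene0.png

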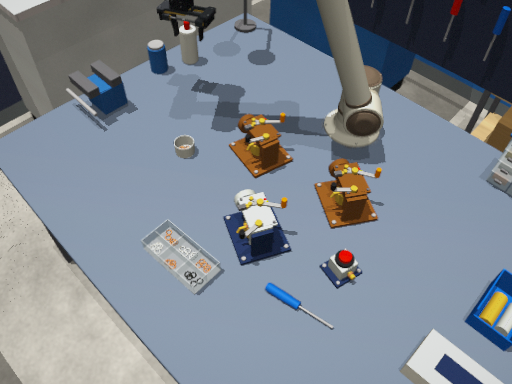

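View pics/side0.png

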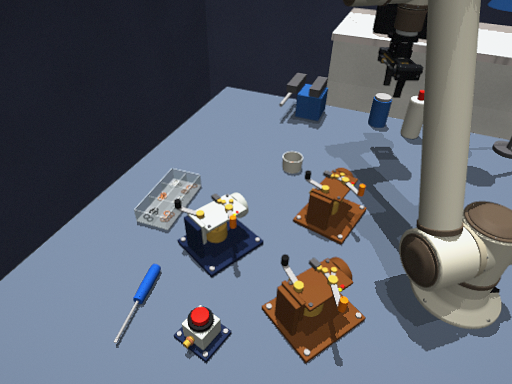

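View pics/wrist0.png

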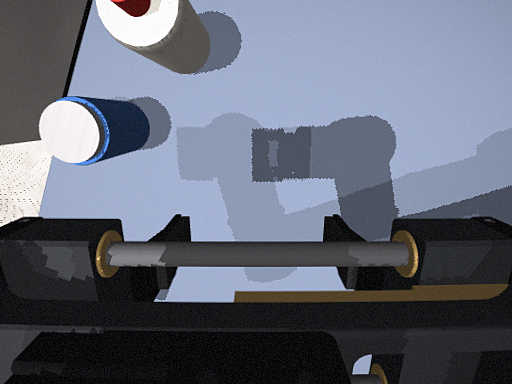

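Three orange-knobbed stands: navy plate at scene (257,232), brown at (260,145) and (346,190). The navy one with the silver deck fits; the brown ones are look-alikes. I'll check it with an enlarged crop and measure.

```bash
cat > h.py <<'E'
import numpy as np,cv2
from station import sense,capture,camera_params
def K(p,h=384):
    f=h/2/np.tan(np.radians(p['vfov']/2));return np.array([[f,0,p['cx']],[0,f,p['cy']],[0,0,1]])
def ray(p,uv):
    q=cv2.undistortPoints(np.array([[uv]],float),K(p),np.array(p['D']))[0,0]
    R=np.array(p['R']);d=R.T@np.array([q[0],q[1],1]);return -R.T@np.array(p['t']),d/np.linalg.norm(d)
def plane(p,uv,z):
    o,d=ray(p,uv);return o+d*(z-o[2])/d[2]
def tri(rs):
    A=0;b=0
    for o,d in rs:
        M=np.eye(3)-np.outer(d,d);A=A+M;b=b+M@o
    X=np.linalg.solve(A,b);return X,[np.linalg.norm((np.eye(3)-np.outer(d,d))@(X-o)) for o,d in rs]
def proj(p,X):
    return cv2.projectPoints(np.array([X],float),cv2.Rodrigues(np.array(p['R']))[0],np.array(p['t']),K(p),np.array(p['D']))[0][0,0]
def blobs(m,mn=6):
    n,l,s,c=cv2.connectedComponentsWithStats(m.astype(np.uint8));return [(s[i,4],c[i].round(1),s[i,:4]) for i in range(1,n) if s[i,4]>=mn]
E
python3 - <<'E'
from h import *
crops=[]
for n,box in(('scene',(205,170,175,130)),('side',(150,160,175,200))):
    im=cv2.imread(f'pics/{n}0.png');hsv=cv2.cvtColor(im,cv2.COLOR_BGR2HSV);H,S,V=cv2.split(hsv)
    print(n,'orange',*blobs((H>10)&(H<20)&(S>180)&(V>180)),sep='\n')
    print('red',*blobs(((H<5)|(H>175))&(S>180)&(V>120),20),sep='\n')
    print('navy',*blobs((H>105)&(H<130)&(S>140)&(V<110),60),sep='\n')
    x,y,w,h=box;c=cv2.resize(im[y:y+h,x:x+w],None,fx=3.4 if n=='scene' else 2.9,fy=3.4 if n=='scene' else 2.9,interpolation=cv2.INTER_CUBIC)
    cv2.imwrite(f'pics/{n}_crop.png',c)
E
```

```text
scene
orange
red
(np.int32(131), array([345. , 256.1]), array([339, 250,  14,  13], dtype=int32))
navy
(np.int32(1082), array([302.5,  22.8]), array([270,   0,  62,  57], dtype=int32))
(np.int32(240), array([500.7,  21.5]), array([492,   7,  20,  29], dtype=int32))
(np.int32(1650), array([395.9,  59.7]), array([355,  24, 122,  64], dtype=int32))
(np.int32(321), array([158.4,  61. ]), array([148,  47,  20,  27], dtype=int32))
(np.int32(549), array([110.5,  99.4]), array([90, 83, 37, 31], dtype=int32))
(np.int32(1372), array([255.2, 240.4]), array([224, 213,  66,  51], dtype=int32))
(np.int32(109), array([330.1, 274.9]), array([322, 266,  16,  22], dtype=int32))
(np.int32(231), array([505.4, 282.7]), array([496, 272,  16,  24], dtype=int32))
(np.int32(573), array([486.8, 326.9]), array([466, 279,  46,  72], dtype=int32))
(np.int32(624), array([454.9, 372. ]), array([436, 355,  46,  29], dtype=int32))
side
orange
(np.int32(14), array([362. , 185.5]), array([360, 184,   5,   4], dtype=int32))
(np.int32(9), array([233.2, 218.1]), array([230, 216,   6,   4], dtype=int32))
(np.int32(7), array([342.6, 296.7]), array([341, 296,   5,   2], dtype=int32))
red
(np.int32(232), array([199.5, 314.6]), array([191, 307,  18,  16], dtype=int32))
navy
(np.int32(610), array([309.8, 106.8]), array([295,  91,  32,  30], dtype=int32))
(np.int32(424), array([378.5, 113.7]), array([369,  99,  22,  29], dtype=int32))
(np.int32(1823), array([218.8, 246.6]), array([178, 216,  85,  61], dtype=int32))
(np.int32(68), array([146.5, 291. ]), array([134, 271,  26,  33], dtype=int32))
(np.int32(218), array([208.5, 346.2]), array([189, 330,  42,  32], dtype=int32))
```

View pics/scene_crop.png

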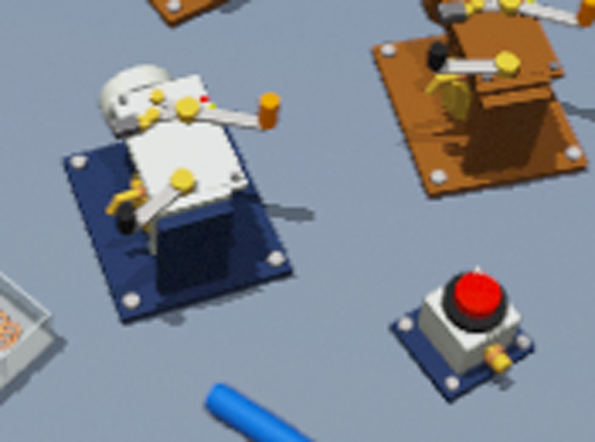

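View pics/side_crop.png

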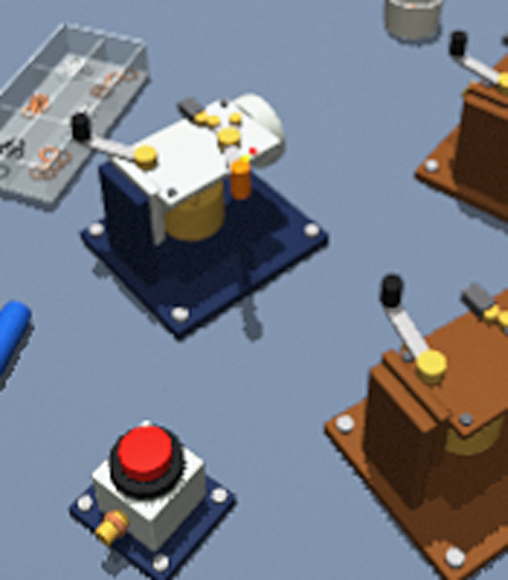

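The crop confirms it: navy plate, silver deck, orange knob at scene (284,203) / side (233,222), primer red top at scene (345,256) / side (200,315).

```bash
python3 - <<'E'
from h import *
P={n:camera_params(n) for n in('scene','side')}
C={}
for n,b in(('scene',(275,190,20,25)),('side',(222,205,22,32))):
    im=cv2.imread(f'pics/{n}0.png');H,S,V=cv2.split(cv2.cvtColor(im,cv2.COLOR_BGR2HSV))
    x,y,w,h=b;m=((H>6)&(H<19)&(S>180)&(V>110))[y:y+h,x:x+w]
    for a in blobs(m,5): print(n,a[0],a[1]+[x,y],a[2])
    bb=max(blobs(m,5),key=lambda a:a[0]);C[n]=bb[1]+[x,y]
print('knob',tri([ray(P[n],C[n]) for n in P]),[plane(P[n],C[n],.138) for n in P])
print('primer',tri([ray(P['scene'],(345,256.1)),ray(P['side'],(199.5,314.6))]))
thr={'scene':(205+125/3.4,170+217/3.4),'side':(150+81/2.9,160+127/2.9)}
print('throttle',tri([ray(P[n],thr[n]) for n in P]))
sh={'scene':(205+188/3.4,170+107/3.4),'side':(150+229/2.9,160+136/2.9)}
print('choke shaft',tri([ray(P[n],sh[n]) for n in P]))
for n,cs,s,o in(('scene',[(64,160),(124,322),(293,270)],3.4,(205,170)),('side',[(81,237),(180,338),(328,237)],2.9,(150,160))):
    pts=[plane(P[n],(o[0]+c[0]/s,o[1]+c[1]/s),.012 if 1 else 0)[:2] for c in cs]
    print(n,np.round(pts,4),'center',(pts[0]+pts[2])/2,[ (np.linalg.norm(d),np.degrees(np.arctan2(d[1],d[0]))) for d in np.diff(pts,axis=0)])
E
```

```text
scene 27 [283.3 204.1] [ 6 11  6  7]
side 52 [232.5 222.2] [ 8 11  6 12]
knob (array([0.51356377, 0.12402735, 0.13345537]), [np.float64(0.001927240187717447), np.float64(0.0019272401877173278)]) [array([0.5176571 , 0.12810645, 0.138     ]), array([0.51134777, 0.12580316, 0.138     ])]
primer (array([0.49003327, 0.32848033, 0.07524168]), [np.float64(0.0007757963857513104), np.float64(0.0007757963857513038)])
throttle (array([0.66042608, 0.11553553, 0.13279543]), [np.float64(3.0195939715951028e-05), np.float64(3.0195939715964085e-05)])
choke shaft (array([0.54717222, 0.07106074, 0.12553852]), [np.float64(0.001217170854090917), np.float64(0.0012171708540908992)])
scene [[ 0.6015 -0.0215]
 [ 0.6762  0.1298]
 [ 0.543   0.1931]] center [0.57222164 0.0857813 ] [(np.float64(0.16875534744864806), np.float64(63.709655829266474)), (np.float64(0.1475361392621814), np.float64(154.6004172595114))]
side [[0.6674 0.1303]
 [0.5352 0.1944]
 [0.4649 0.0427]] center [0.56616544 0.08649021] [(np.float64(0.1469396768176187), np.float64(154.1489942728544)), (np.float64(0.16716415523147996), np.float64(-114.87276491633114))]
```

```bash
python3 -m inch '[{"z":0.8,"jaw":255},{"x":0.35,"y":0.9,"jaw":255},{"x":0.35,"y":0.95,"az":0.8,"jaw":255},{"x":0.35,"y":0.95,"az":0.8,"jaw":255},{"x":0.35,"y":0.95,"az":0.8,"jaw":255},{"x":0.35,"y":0.95,"az":0.8,"jaw":255},{"x":0.35,"y":0.95,"jaw":255},{"x":0.35,"y":0.95,"jaw":255},{"x":0.35,"y":0.95,"jaw":255}]'
python3 - <<'E'
from h import *
p=camera_params('scene')
print('brown throttle',plane(p,(333.5,186.2),.134),'brown choke knob',plane(p,(378,173),.138))
s=sense();print(s['time_s'],s['tcp_pos'],np.degrees(np.arctan2(s['ee_rot'][1,1],s['ee_rot'][0,1])),s['ee_rot'][:,2],s['wrist_force'],s['gripper_width'])
E
```

```text
brown throttle [0.3687406  0.18253686 0.134     ] brown choke knob [0.24039511 0.24412135 0.138     ]
0.15 [ 0.25684035 -0.56930222  0.22171857] 114.27409397444525 [-7.60036232e-04  1.43913405e-03 -9.99998676e-01] [0.07000859 0.32269157 0.38839441] 1.0001348549904048$[0]: bad value
```

```bash
python3 -m inch '[{"x":0,"y":0,"z":0.8,"ax":0,"ay":0,"az":0,"jaw":255},{"x":0.35,"y":0.9,"z":0,"ax":0,"ay":0,"az":0,"jaw":255}]'; python3 -m inch --help | head -30
```

```text
time_s: 0.4
tcp_pos: [0.2775, -0.5164, 0.2684]
ee_rot: [[-0.913, -0.407, -0.003], [-0.407, 0.913, 0.004], [0.001, 0.005, -1.0]]
wrist_force: [0.4, 0.9, -0.9]
gripper_width: 0.852invalid input: not JSON, or not a number
```

```bash
python3 -m inch '[{"x":0.34,"y":0.93,"z":0,"ax":0,"ay":0,"az":0.8,"jaw":255},{"x":0.34,"y":0.93,"z":0,"ax":0,"ay":0,"az":0.8,"jaw":255},{"x":0.34,"y":0.93,"z":0,"ax":0,"ay":0,"az":0.8,"jaw":255},{"x":0.34,"y":0.93,"z":0,"ax":0,"ay":0,"az":0.8,"jaw":255},{"x":0.34,"y":0.93,"z":0,"ax":0,"ay":0,"az":0.8,"jaw":255},{"x":0.34,"y":0.93,"z":0,"ax":0,"ay":0,"az":0,"jaw":255},{"x":0.34,"y":0.93,"z":0,"ax":0,"ay":0,"az":0,"jaw":255},{"x":0.34,"y":0.93,"z":0,"ax":0,"ay":0,"az":0,"jaw":255},{"x":0.34,"y":0.93,"z":0,"ax":0,"ay":0,"az":0,"jaw":255},{"x":0.34,"y":0.93,"z":0,"ax":0,"ay":0,"az":0,"jaw":255},{"x":0.34,"y":0.93,"z":0,"ax":0,"ay":0,"az":0,"jaw":255},{"x":0.34,"y":0.93,"z":0,"ax":0,"ay":0,"az":0,"jaw":255}]'
python3 - <<'E'
from h import *
s=sense();print(s['time_s'],s['tcp_pos'],np.degrees(np.arctan2(s['ee_rot'][1,1],s['ee_rot'][0,1])),s['ee_rot'][:,2],s['gripper_width'],s['joints'])
p=camera_params('wrist');cv2.imwrite('pics/wrist1.png',capture('wrist')[:,:,::-1])
for X in((.513,.1255,.138),(.484,.067,.138),(.549,.072,.123)):print(proj(p,X))
E
```

```text
time_s: 1.9
tcp_pos: [0.5241, 0.1754, 0.2676]
ee_rot: [[-0.418, -0.908, -0.003], [-0.908, 0.418, 0.003], [-0.002, 0.004, -1.0]]
wrist_force: [0.8, -1.3, 0.8]
gripper_width: 0.002
1.9 [0.52410114 0.17544575 0.26763832] 155.28892074762726 [-0.00267224  0.00307383 -0.99999171] 0.002277610840013484 [ 35.17971102  13.34228722  -5.39685714  -0.24512337 -71.28468888
 -59.81226827]
[246.03587906 136.3139546 ]
[247.34410199  70.61283105]
[195.62083769 104.06382932]
```

View pics/wrist1.png

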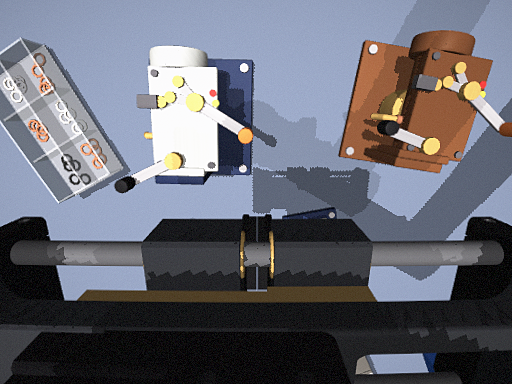

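The wrist view shows the orange knob at (245,136) and the choke shaft at (195,101), within about 3 px of the predictions. The throttle knob is at (125,185). I'll refine the knob position from this view.

```bash
python3 - <<'E'
from h import *
p=camera_params('wrist');im=cv2.imread('pics/wrist1.png');H,S,V=cv2.split(cv2.cvtColor(im,cv2.COLOR_BGR2HSV))
m=((H>6)&(H<19)&(S>180)&(V>110));m[:, :225]=0;m[:,270:]=0;m[160:]=0
for a in blobs(m,5):print(a, plane(p,a[1],.150))
print(plane(p,(195,101),.126))
E
```

```text
(np.int32(11), array([251.3, 134. ]), array([249, 129,   4,  11], dtype=int32)) [0.50955211 0.1307309  0.15      ]
[0.55087287 0.07550425 0.126     ]
```

```bash
python3 -m inch '[{"x":0.06,"y":-0.03,"z":-0.75,"ax":0,"ay":0,"az":-0.1,"jaw":255},{"x":0.06,"y":-0.03,"z":-0.75,"ax":0,"ay":0,"az":0,"jaw":255},{"x":0,"y":0,"z":-0.7,"ax":0,"ay":0,"az":0,"jaw":255},{"x":0,"y":0,"z":0,"ax":0,"ay":0,"az":0,"jaw":255}]'
python3 - <<'E'
from h import *
for n,b in(('scene',(205,150,175,130)),('side',(150,120,175,150))):
    im=capture(n)[:,:,::-1];x,y,w,h=b
    cv2.imwrite(f'pics/{n}2.png',cv2.resize(im[y:y+h,x:x+w],None,fx=3.4,fy=3.4,interpolation=cv2.INTER_CUBIC))
s=sense();print(s['time_s'],s['tcp_pos'],s['wrist_force'])
E
```

```text
time_s: 2.45
tcp_pos: [0.5341, 0.1803, 0.1301]
ee_rot: [[-0.427, -0.904, -0.001], [-0.904, 0.427, 0.005], [-0.004, 0.003, -1.0]]
wrist_force: [-0.2, -0.7, -0.6]
gripper_width: 0.006
2.55 [0.53710842 0.18182741 0.13443001] [ 0.61832967 -0.17734359 -0.43418061]
```

View pics/scene2.png

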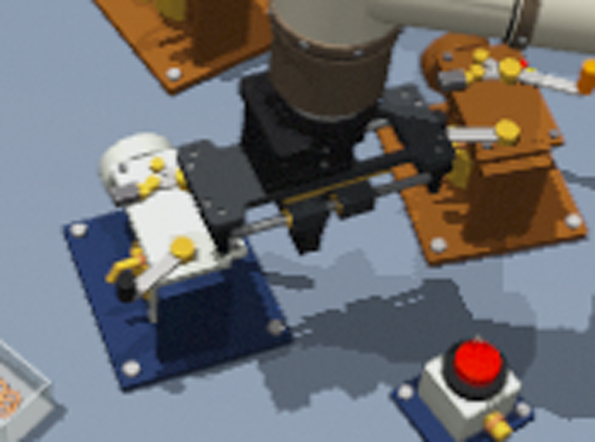

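View pics/side2.png

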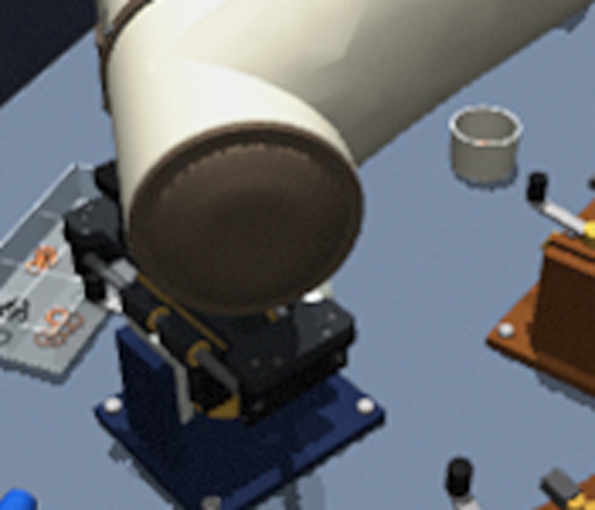

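```bash
python3 -m inch '[{"x":-0.11,"y":-0.22,"z":-0.03,"ax":0,"ay":0,"az":0,"jaw":255},{"x":-0.11,"y":-0.22,"z":0,"ax":0,"ay":0,"az":0,"jaw":255},{"x":0,"y":0,"z":0,"ax":0,"ay":0,"az":0,"jaw":255}]'
python3 - <<'E'
from h import *
s=sense();print(s['time_s'],s['tcp_pos'],s['wrist_force'])
p=camera_params('wrist');cv2.imwrite('pics/wrist3.png',capture('wrist')[:,:,::-1])
E
```

```text
time_s: 2.92
tcp_pos: [0.525, 0.1544, 0.1376]
ee_rot: [[-0.426, -0.905, 0.016], [-0.905, 0.426, 0.013], [-0.019, -0.008, -1.0]]
wrist_force: [0.3, -0.0, 0.2]
gripper_width: 0.006
2.925 [0.52500431 0.15442495 0.13757845] [ 0.32999426 -0.01150286  0.19157331]
```

View pics/wrist3.png

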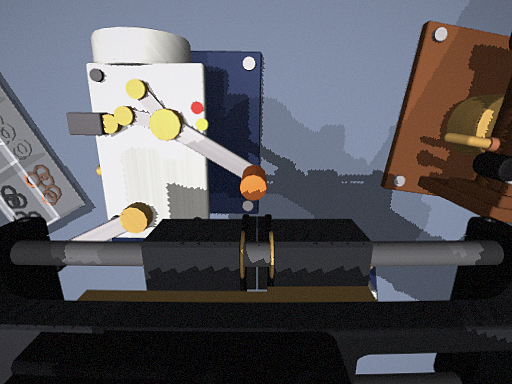

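```bash
python3 -m inch '[{"x":-0.045,"y":-0.09,"z":-0.06,"ax":-0.07,"ay":0.09,"az":0,"jaw":255},{"x":-0.045,"y":-0.09,"z":-0.03,"ax":0,"ay":0,"az":0,"jaw":255},{"x":-0.045,"y":-0.09,"z":0,"ax":0,"ay":0,"az":0,"jaw":255},{"x":-0.045,"y":-0.09,"z":0,"ax":0,"ay":0,"az":0,"jaw":255}]'
python3 - <<'E'
from h import *
s=sense();print(s['time_s'],s['tcp_pos'],s['wrist_force'])
p=camera_params('wrist');cv2.imwrite('pics/wrist4.png',capture('wrist')[:,:,::-1]);print(proj(p,s['tcp_pos']))
E
```

```text
time_s: 3.48
tcp_pos: [0.5165, 0.1358, 0.1328]
ee_rot: [[-0.425, -0.905, 0.006], [-0.905, 0.425, 0.008], [-0.009, -0.002, -1.0]]
wrist_force: [-2.2, 8.1, 1.1]
gripper_width: 0.01
3.475 [0.51650369 0.13580997 0.13278346] [-2.22644946  8.07935556  1.10664227]
[256.61827479 230.47063679]
```

View pics/wrist4.png

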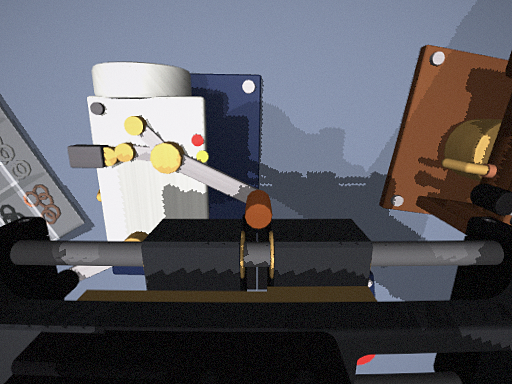

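```bash
python3 -m inch '[{"x":-0.055,"y":-0.11,"z":-0.01,"ax":0,"ay":0,"az":0,"jaw":255},{"x":-0.055,"y":-0.11,"z":-0.01,"ax":0,"ay":0,"az":0,"jaw":255},{"x":-0.055,"y":-0.11,"z":0,"ax":0,"ay":0,"az":0,"jaw":255}]'
python3 -m inch '[{"x":-0.055,"y":-0.11,"z":0,"ax":0,"ay":0,"az":0,"jaw":255},{"x":-0.055,"y":-0.11,"z":0,"ax":0,"ay":0,"az":0,"jaw":255}]'
python3 - <<'E'
from h import *
s=sense();print(s['time_s'],s['tcp_pos'],s['wrist_force'])
p=camera_params('wrist');cv2.imwrite('pics/wrist5.png',capture('wrist')[:,:,::-1]);print(proj(p,s['tcp_pos']))
E
```

```text
time_s: 3.9
tcp_pos: [0.5043, 0.117, 0.1314]
ee_rot: [[-0.425, -0.905, 0.003], [-0.905, 0.425, 0.01], [-0.011, 0.001, -1.0]]
wrist_force: [-0.7, 2.0, -0.3]
gripper_width: 0.006
time_s: 4.15
tcp_pos: [0.4978, 0.1037, 0.1314]
ee_rot: [[-0.426, -0.905, 0.005], [-0.905, 0.426, 0.012], [-0.013, 0.001, -1.0]]
wrist_force: [0.4, 4.1, 0.0]
gripper_width: 0.003
4.15 [0.49775349 0.10365204 0.13140736] [0.42422068 4.05694948 0.03732954]
[256.67314726 230.47005177]
```

View pics/wrist5.png

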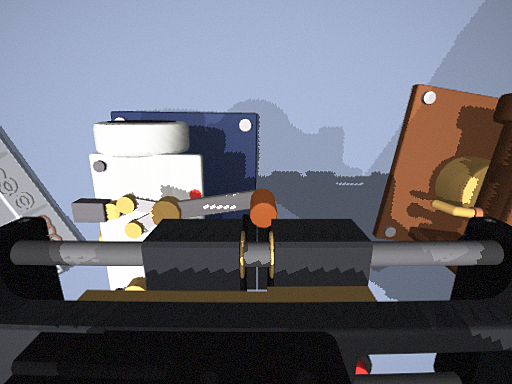

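```bash
python3 -m inch '[{"x":-0.035,"y":-0.08,"z":0,"ax":0,"ay":0,"az":0,"jaw":255},{"x":-0.035,"y":-0.08,"z":0,"ax":0,"ay":0,"az":0,"jaw":255}]'
python3 -m inch '[{"x":-0.035,"y":-0.08,"z":0,"ax":0,"ay":0,"az":0,"jaw":255}]'
python3 - <<'E'
from h import *
s=sense();print(s['time_s'],s['tcp_pos'],s['wrist_force'])
p=camera_params('wrist');cv2.imwrite('pics/wrist6.png',capture('wrist')[:,:,::-1]);print(proj(p,s['tcp_pos']))
E
```

```text
time_s: 4.45
tcp_pos: [0.4936, 0.0929, 0.1316]
ee_rot: [[-0.426, -0.905, 0.006], [-0.905, 0.426, 0.012], [-0.013, -0.0, -1.0]]
wrist_force: [0.8, 0.3, -0.2]
gripper_width: 0.007
time_s: 4.58
tcp_pos: [0.491, 0.0872, 0.1315]
ee_rot: [[-0.426, -0.905, 0.005], [-0.905, 0.426, 0.011], [-0.012, 0.0, -1.0]]
wrist_force: [0.1, -0.9, -0.2]
gripper_width: 0.004
4.575 [0.49101927 0.08715576 0.13154515] [ 0.05482704 -0.90309189 -0.21685861]
[256.64582228 230.496941  ]
```

View pics/wrist6.png

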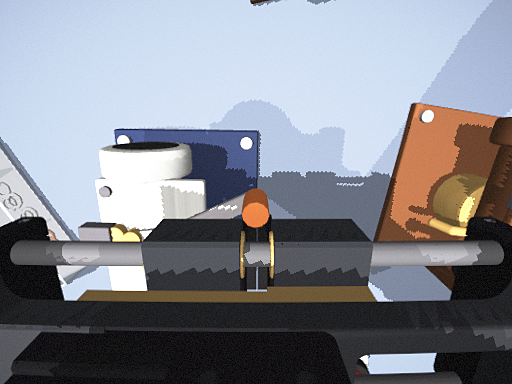

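```bash
python3 -m inch '[{"x":-0.02,"y":-0.05,"z":0,"ax":0,"ay":0,"az":0,"jaw":255}]'
python3 -m inch '[{"x":-0.015,"y":-0.03,"z":0,"ax":0,"ay":0,"az":0,"jaw":255}]'
python3 - <<'E'
from h import *
s=sense();print(s['time_s'],s['tcp_pos'],s['wrist_force'])
p=camera_params('wrist');cv2.imwrite('pics/wrist7.png',capture('wrist')[:,:,::-1]);print(proj(p,s['tcp_pos']))
E
```

```text
time_s: 4.75
tcp_pos: [0.489, 0.0831, 0.1314]
ee_rot: [[-0.426, -0.905, 0.004], [-0.905, 0.426, 0.01], [-0.011, 0.001, -1.0]]
wrist_force: [0.2, 3.3, -0.1]
gripper_width: 0.007
time_s: 4.88
tcp_pos: [0.4893, 0.0826, 0.1317]
ee_rot: [[-0.426, -0.905, 0.007], [-0.904, 0.426, 0.013], [-0.015, -0.001, -1.0]]
wrist_force: [1.9, 7.6, -2.4]
gripper_width: 0.004
4.875 [0.48933613 0.08256491 0.13165538] [ 1.87899383  7.56941116 -2.44648499]
[256.63369558 230.51599346]
```

View pics/wrist7.png

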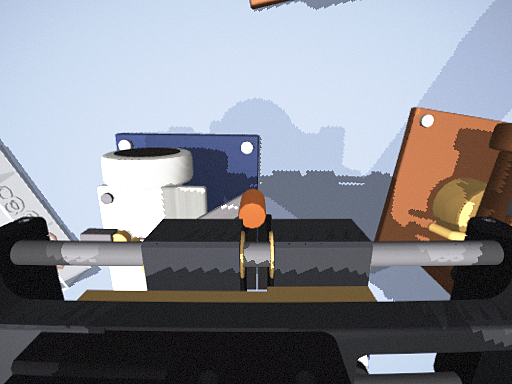

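Motion stopped and force rose to 7.8 N, so the lever is probably at the stop. I'll back off and check.

```bash
python3 -m inch '[{"x":0.1,"y":0.2,"z":0,"ax":0,"ay":0,"az":0,"jaw":255},{"x":0.15,"y":0.35,"z":0,"ax":0,"ay":0,"az":0,"jaw":255},{"x":0.15,"y":0.4,"z":0.5,"ax":0,"ay":0,"az":0,"jaw":255},{"x":0,"y":0.4,"z":0.8,"ax":0,"ay":0,"az":0,"jaw":255},{"x":0,"y":0.8,"z":0,"ax":0,"ay":0,"az":0,"jaw":255},{"x":0,"y":0,"z":0,"ax":0,"ay":0,"az":0,"jaw":255}]'
python3 - <<'E'
from h import *
s=sense();print(s['time_s'],s['tcp_pos'],s['wrist_force'])
p=camera_params('wrist');cv2.imwrite('pics/wrist8.png',capture('wrist')[:,:,::-1])
for t in(0,.525,.82,1.05):
    a=np.pi-.525+t-.449;print(t,proj(p,(.5495+.065*np.cos(a),.0735+.065*np.sin(a),.153)))
print(proj(p,(.5495,.0735,.126)))
E
```

```text
time_s: 5.68
tcp_pos: [0.5148, 0.2193, 0.2112]
ee_rot: [[-0.425, -0.905, 0.003], [-0.905, 0.425, 0.009], [-0.009, 0.001, -1.0]]
wrist_force: [0.8, 0.1, -0.2]
gripper_width: 0.002
5.675 [0.51475556 0.21930191 0.21122456] [ 0.79345705  0.11422225 -0.17702026]
0 [208.19417728  98.67220029]
0.525 [218.46938069  53.10359716]
0.82 [214.03162973  25.0669117 ]
1.05 [205.26921656   4.05897628]
[146.02350498  59.63598388]
```

View pics/wrist8.png

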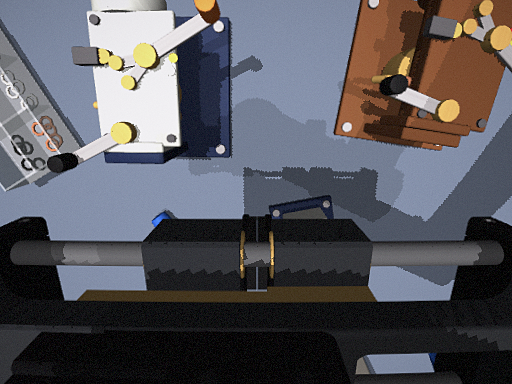

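The knob is at (207,8). Full choke predicts (205,4) and 0.82 rad predicts (214,25), so it is at the stop. Now the primer.

```bash
python3 -m inch '[{"x":-0.2,"y":0.9,"z":0,"ax":0,"ay":0,"az":0,"jaw":255},{"x":-0.2,"y":0.8,"z":0,"ax":0,"ay":0,"az":0,"jaw":255},{"x":0,"y":0,"z":-0.5,"ax":0,"ay":0,"az":0,"jaw":255},{"x":0,"y":0,"z":-0.5,"ax":0,"ay":0,"az":0,"jaw":255},{"x":0,"y":0,"z":0,"ax":0,"ay":0,"az":0,"jaw":255}]'
python3 - <<'E'
from h import *
s=sense();print(s['time_s'],s['tcp_pos'],s['wrist_force'])
im=capture('scene')[:,:,::-1]
x,y,w,h=205,150,175,160
cv2.imwrite('pics/scene9.png',cv2.resize(im[y:y+h,x:x+w],None,fx=3.4,fy=3.4,interpolation=cv2.INTER_CUBIC))
E
```

```text
time_s: 6.35
tcp_pos: [0.4903, 0.3214, 0.1486]
ee_rot: [[-0.428, -0.904, 0.002], [-0.904, 0.428, 0.003], [-0.003, -0.0, -1.0]]
wrist_force: [-0.5, -0.2, 0.4]
gripper_width: 0.003
6.35 [0.49025722 0.321367   0.14863724] [-0.53876896 -0.15945897  0.37497761]
```

View pics/scene9.png

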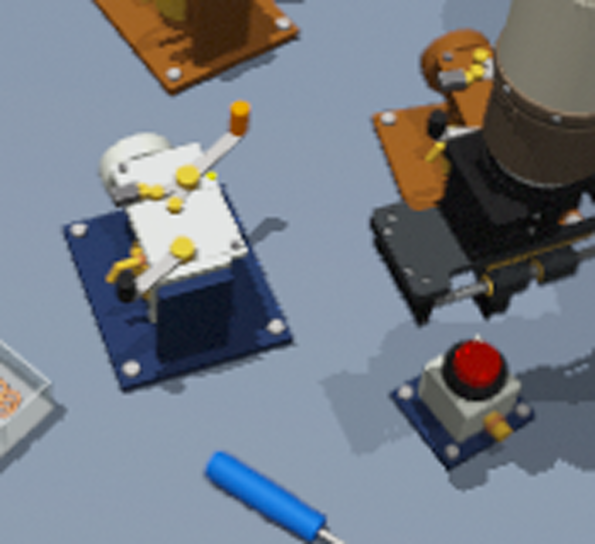

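The picture shows the choke lever at full, knob at crop (239,117), with throttle, kit and screwdriver unmoved. Now descending onto the button.

```bash
python3 -m inch '[{"x":0,"y":0.12,"z":-0.4,"ax":0,"ay":0,"az":0,"jaw":255},{"x":0,"y":0,"z":-0.4,"ax":0,"ay":0,"az":0,"jaw":255},{"x":0,"y":0,"z":-0.2,"ax":0,"ay":0,"az":0,"jaw":255},{"x":0,"y":0,"z":0,"ax":0,"ay":0,"az":0,"jaw":255}]'
python3 - <<'E'
from h import *
im=capture('side')[:,:,::-1]
x,y,w,h=130,220,160,150
cv2.imwrite('pics/side10.png',cv2.resize(im[y:y+h,x:x+w],None,fx=3.6,fy=3.6,interpolation=cv2.INTER_CUBIC))
s=sense();print(s['time_s'],s['tcp_pos'],s['wrist_force']);print((proj(camera_params('side'),s['tcp_pos'])-[x,y])*3.6)
E
```

```text
time_s: 6.9
tcp_pos: [0.4954, 0.3307, 0.0954]
ee_rot: [[-0.428, -0.904, 0.013], [-0.904, 0.428, 0.011], [-0.016, -0.007, -1.0]]
wrist_force: [-0.4, -0.1, -0.4]
gripper_width: 0.005
6.95 [0.49580342 0.33106414 0.09613323] [-0.42426912 -0.32294337 -0.52456004]
[234.23539321 320.04402102]
```

View pics/side10.png

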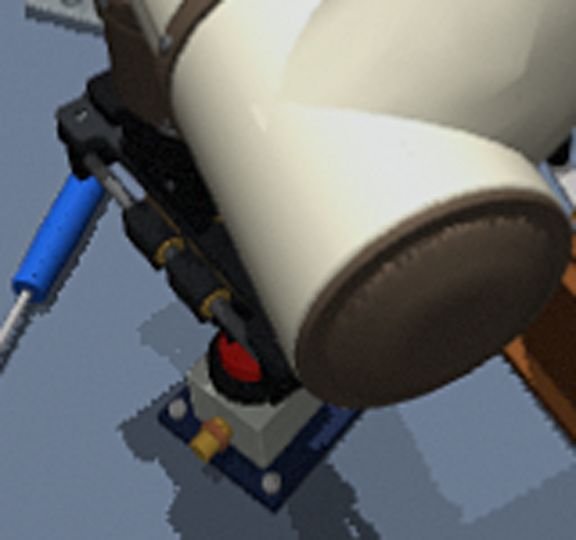

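```bash
python3 -m inch '[{"x":-0.09,"y":-0.04,"z":-0.12,"ax":-0.06,"ay":0.07,"az":0,"jaw":255},{"x":0,"y":0,"z":-0.12,"ax":0,"ay":0,"az":0,"jaw":255},{"x":0,"y":0,"z":-0.1,"ax":0,"ay":0,"az":0,"jaw":255}]'
python3 -m inch '[{"x":0,"y":0,"z":-0.1,"ax":0,"ay":0,"az":0,"jaw":255}]'
```

```text
time_s: 7.32
tcp_pos: [0.4913, 0.3295, 0.0775]
ee_rot: [[-0.428, -0.904, 0.005], [-0.904, 0.428, 0.005], [-0.006, -0.003, -1.0]]
wrist_force: [-1.6, -0.2, 2.8]
gripper_width: 0.006
time_s: 7.45
tcp_pos: [0.4913, 0.3295, 0.0717]
ee_rot: [[-0.428, -0.904, 0.005], [-0.904, 0.428, 0.005], [-0.006, -0.003, -1.0]]
wrist_force: [-2.9, -1.6, 5.7]
gripper_width: 0.005
```

```bash
python3 -m inch '[{"x":0,"y":0,"z":-0.06,"ax":0,"ay":0,"az":0,"jaw":255}]'; python3 -m inch '[{"x":0,"y":0,"z":-0.05,"ax":0,"ay":0,"az":0,"jaw":255}]'
```

```text
time_s: 7.58
tcp_pos: [0.4915, 0.3296, 0.071]
ee_rot: [[-0.426, -0.905, 0.006], [-0.905, 0.426, 0.003], [-0.006, -0.004, -1.0]]
wrist_force: [-9.8, -4.7, 30.0]
gripper_width: 0.006
time_s: 7.7
tcp_pos: [0.4915, 0.3296, 0.0713]
ee_rot: [[-0.425, -0.905, 0.007], [-0.905, 0.425, 0.003], [-0.006, -0.005, -1.0]]
wrist_force: [-7.8, -3.1, 19.2]
gripper_width: 0.009
```

Hard bottom at z 0.071 with up to 30 N, after the soft spring travel: the button is fully in. Releasing and retreating.

```bash
python3 -m inch '[{"x":0,"y":0,"z":0.3,"ax":0,"ay":0,"az":0,"jaw":255},{"x":0,"y":0,"z":0.8,"ax":0,"ay":0,"az":0,"jaw":255},{"x":0,"y":0,"z":0.9,"ax":0,"ay":0,"az":0,"jaw":255},{"x":-0.3,"y":0.6,"z":0.8,"ax":0,"ay":0,"az":0,"jaw":255},{"x":-0.3,"y":0.9,"z":0,"ax":0,"ay":0,"az":0,"jaw":255},{"x":-0.3,"y":0.9,"z":0,"ax":0,"ay":0,"az":0,"jaw":255},{"x":0,"y":0,"z":0,"ax":0,"ay":0,"az":0,"jaw":255},{"x":0,"y":0,"z":0,"ax":0,"ay":0,"az":0,"jaw":255}]'
python3 - <<'E'
from h import *
C={}
for n in('scene','side'):
    im=np.ascontiguousarray(capture(n)[:,:,::-1]);cv2.imwrite(f'pics/{n}11.png',im)
    H,S,V=cv2.split(cv2.cvtColor(im,cv2.COLOR_BGR2HSV))
    print(n,*blobs(((H<5)|(H>175))&(S>180)&(V>120),40))
s=sense();print(s['time_s'],s['tcp_pos'],s['wrist_force'])
a=cv2.imread('pics/scene11.png')[150:310,120:380];b=cv2.imread('pics/side11.png')[140:380,110:330]
cv2.imwrite('pics/s11.png',np.hstack([cv2.resize(a,(420,258)),cv2.resize(b,(340,258))]))
E
```

```text
time_s: 8.7
tcp_pos: [0.4354, 0.4767, 0.2428]
ee_rot: [[-0.427, -0.904, 0.007], [-0.904, 0.427, 0.005], [-0.008, -0.004, -1.0]]
wrist_force: [0.6, -0.9, -0.3]
gripper_width: 0.007
scene (np.int32(131), array([345. , 256.1]), array([339, 250,  14,  13], dtype=int32))
side
8.8 [0.43578508 0.47606301 0.2429276 ] [-0.71611118  0.06756549 -0.38928972]
```

View pics/scene11.png

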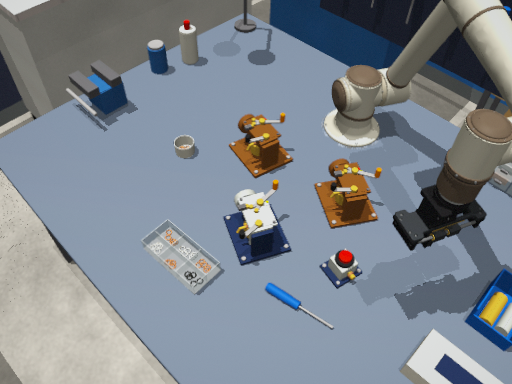

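View pics/side11.png

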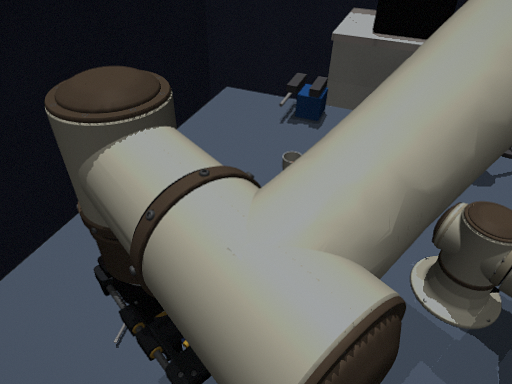

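```bash
python3 - <<'E'
from h import *
p=camera_params('scene')
a0=cv2.imread('pics/scene0.png');a=cv2.imread('pics/scene11.png')
for t in(0,.525,.92,1.05):
    b=np.pi-.525+t-.449;print(t,proj(p,(.5495+.065*np.cos(b),.0735+.065*np.sin(b),.138)))
H,S,V=cv2.split(cv2.cvtColor(a,cv2.COLOR_BGR2HSV));m=((H>6)&(H<19)&(S>180)&(V>110));print([(k[0],k[1]) for k in blobs(m,12) if 260<k[1][0]<300 and 160<k[1][1]<220])
d=cv2.absdiff(a,a0).max(2)
for n,(x,y,w,h) in dict(kit=(140,218,82,75),tub=(172,134,25,26),driver=(263,282,72,48),throttle=(230,215,30,25),primer=(320,248,44,38)).items():print(n,(d[y:y+h,x:x+w]>40).sum())
E
```

```text
0 [284.24501126 202.94461164]
0.525 [282.73904191 193.13800423]
0.92 [277.66999845 186.89063231]
1.05 [275.40615963 185.22753856]
[(np.int32(25), array([274.6, 186. ]))]
kit 0
tub 0
driver 0
throttle 0
primer 0
```

All checks agree, so I'm handing in.

```bash
python3 -c "
from station import finish_job;print(finish_job())"
```

```text
the job is handed in; nothing more can be done
None
```

The job is done and handed in; the arm's last clock reading was 8.8 s of the 38 s allowed. With the closed fingers I pushed the orange choke knob from one side, past half choke to the full-choke stop. Wrist-force readings between moves peaked at about 8 N. I then pressed the primer button until it bottomed out (about 30 N up, roughly 32 N in all), let it return and moved the hand clear.

- **Choke:** in the last scene picture the orange knob is at (274.6, 186.0). Full choke predicts (275.4, 185.2) and half choke (282.7, 193.1), so the lever is at full.
- **Primer:** the red button's top is at the same pixel as at the start, so it is out again. That it went fully in is judged from the hard stop in force and height after the soft spring travel. I did not see it directly.
- **Everything else:** the picture areas around the throttle, kit, tub and screwdriver show no change from the first picture.
- **Hand:** it is clear, with the TCP at about (0.436, 0.476, 0.243) m and a wrist force under 1 N.

No final check failed or disagreed. In the last pictures the arm hid the stand and primer from the side camera, so the final check rests on the scene camera alone. My first move command was refused because every row needs all its fields; nothing moved.

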